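# Inspect the marked milling insert under the hand lens

### The arm

A 6-joint arm with a two-finger parallel gripper is mounted at the origin on the work surface. World frame = base frame: x ahead of the robot, y to its left, z up, the work surface at z = 0. Lengths are in m, angles in rad, forces in N, time in s.
With the tool pointing down it reaches from about 0.35 to 0.8 m from the base axis. Payload 7.3 kg.
Tool frame: the origin (TCP) lies between the finger pads; the fingertips stand 25 mm ahead of it and the grasp point (between the pads) lies 6 mm ahead of it (r.tip_extent is the distance from the TCP to the fingertips, in m); z points along the fingers, y is the direction in which the jaws open and shut (so a half turn about z gives the same grasp; the last joint's range is limited). The gripper opens to 85 mm and grips with 20 to 120 N. Pads are 22 mm wide; open, the fingers measure 114 mm over their backs; the gripper's body (76 mm by 85 mm) begins 54 mm behind the grasp point. The pads swing forward as they close: fully open they stand 13 mm farther back than shut.
Start: joints at [-1.426, 0.342, 1.524, -0, 1.275, -0.146], TCP at [0.151, -0.503, 0.226] pointing down, gripper open.
Joint ranges: [-2.53, 2.53], [-0.77, 2.02], [0.04, 2.7], [-1, 4.14], [0.28, 2.66], [-3.11, 3.11]. Speed limits (rad/s): [2.57, 2.57, 3.14, 3.14, 3.14, 3.14].

### API

Orientations are given as a unit quaternion [x, y, z, w].
In Python, from workcell import r, command_gripper, optics gives the robot as it stands. The module is installed in compiled form; this text tells all that it offers. Calls block until the motion is done:
- r.reach(position, orientation): joint-space move of the TCP to a pose.
- r.move_straight(position, orientation=None, speed=0.15, max_force=None): straight line of the TCP; orientation=None keeps the orientation; speed is the mean speed in m/s. With max_force (N) it stops when the force on the tool has changed by that much, and returns True; else False.
- r.movej(angles): joint-space move.
- command_gripper(opening, force=None): finger opening in m; force is the grip in N (None keeps the last); returns when the fingers have stopped.
- r.hold(seconds).
- r.solve_ik(position, orientation): joint angles nearest the present ones, or None.
- r.read_state(): the state.
- optics.get_image(name): name is "scene" or "top" or "wrist"; returns (picture, depth): 384x512x3 uint8, red, green, blue; 384x512 float32, m along the optical axis (not along the pixel's ray), 0 where there is no reading.
- optics.camera_model(name): a dict with "K" (3x3 intrinsics, pixels), "k1" (the pictures are not rectified: a ray, as slopes to the right and down, at radius r is drawn at 1 + k1 r^2 times it, then the intrinsics apply), "R" (3x3) and "t" (3): a world point X has camera coordinates R X + t; the wrist camera has in their place "tool_from_camera" (4x4, takes a point from camera to tool coordinates, whose origin is the TCP and whose axes are the flange's). Camera axes: x right, y down, z forward; pixel columns grow to the right and rows downward; lengths in m; the calibration is good to about 2 mm. A picture is of the moment at which its call begins: read the wrist's pose just before it. camera_model takes no time and is no camera call.
A pose or a line that the arm cannot do raises r.PlanningError and nothing moves.
- r.finish_job(): hands the job in, once; it reports no verdict.
The state is a dict: "time_s": time; "joint_positions": joint angles; "dq": joint speeds; "tau": joint torques, N m; "eef_pos": TCP position; "eef_rot": TCP orientation; "contact_force": force on the tool from outside, world axes, zero at the start; "torque": the same for the moment, N m; "grip_width": finger opening in m.
Only numpy, scipy, OpenCV 4.12 (cv2) and the standard library are available. Lean on these libraries where they do the work, as an engineer would, in place of code of your own. Each camera call takes 0.05 s, during which the arm holds its last target. There are 200 camera calls.

### The job

Pick up the hand lens by its red handle, gripping lightly and keeping the fingers off the glass, and bring it over the milling cutter so that the insert marked with the red paint dot lies in the middle of the glass. Hold the lens level, with the glass at the height of the height gauge's scriber tip, which is set to where the lens is in focus; keep it still there for two seconds and finish still holding it. Do not touch the cutter or the gauge, and leave the insert box and the screwdriver where they lie.

Things in the scene. Friction and masses are not known exactly. Their poses are not given: they have to be found in the camera images.
- lens: Hand lens, loose, about 0.13 kg, lying flat on the bench. Black round frame 84 mm across, 14 mm thick. Origin: on the underside, below the centre of the glass. z: normal to the glass, up as it lies. The handle points along -x; in all it spans x = -151 to +42 mm. It balances at about x = -38 mm: near the front of the handle a grip of 25 to 40 N a finger carries it level without slipping.
- lens_glass: The glass of the lens, clear, 73 mm across. Origin: its centre, 7 mm above the lens's underside (lens x = y = 0, z = 7 mm). Axes as the lens's. Must not be touched.
- lens_handle: The handle of the lens, red, thin plastic shell, rigidly fixed to the frame: a bar 100 mm long (x), 20 wide (y), 18 high (z), flat sides, underside flush with the lens's. Origin: its middle, 101 mm behind the glass centre (lens x = -101 mm, z = 9 mm); it runs from lens x = -51 to -151 mm. Its shell is spoiled when the two fingers together press on it with more than 100 N (50 N a finger).
- plate: Black granite surface plate, fixed, 200 x 300 x 50 mm (x, y, z). Origin: centre of its underside, on the bench; its top is 50 mm above the bench. The cutter and the height gauge stand on it.
- cutter: Steel face-milling cutter, 1.1 kg, loose, standing on its back on the plate: 80 mm across over the inserts, 52 mm high, six gold-coloured inserts 12.7 mm square around its top rim. One is marked by a red paint dot, 9 mm across, on the top of the tooth right behind it. Origin: centre of its underside; its x axis points to the marked insert.
- insert_edge (a point): Middle of the upper edge of the marked insert: 33.5 mm out from the cutter's axis along the cutter's x, 52 mm above the plate.
- gauge: Digital height gauge, fixed on the plate: base 62 x 90 x 32 mm, steel column 248 mm high in all, a black head with a grey display on the column. Origin: centre of the base's underside. Its scriber points along its -y, towards the cutter's side, and the head is 52 mm high, 44 mm long along y and 26 mm wide.
- scriber_tip (a point): Tip of the gauge's scriber (gold-coloured end of a thin steel bar, 82 mm from the gauge's origin towards -y), at its underside. Its height is the height at which the centre of the glass must be held: 63 to 98 mm above the inserts, different each time. z is up.
- insert_box: Bystander: blue plastic box with gold spare inserts, 55 x 80 mm, 23 mm high, loose. Origin: centre of its underside.
- driver: Bystander: screwdriver with an orange handle, 170 mm long, loose, lying on the bench, 26 mm high at most. Origin: the middle of its length, on its underside.
Things that resemble listed ones, but are neither listed nor needed, are in the scene too. Several things look just like the lens: the one meant starts farthest to the robot's left. Several things have the shape of the cutter; the one meant has the colours described above.

How it is judged:
By the outcome, as a careful person would: the job done as asked, in the order asked, and still so for the second after the job is handed in, while the arm keeps its last pose, push and grip.
It also fails if it takes over 45 s, if anything falls off the work surface, if the arm or the gripper's body presses on something with over 40 N, if the wrist force passes 120 N, or if a joint passes its speed limit or range.

## Working session

There is one attempt and no reset: what is moved stays moved. The work goes in short steps, each a Python script; the robot and the scene stay as the last script left them, time stands still between calls to the robot, and variables do not carry over. Pictures are saved under pics/ and viewed, about 8 in all and at most 12, crops included, and the job is handed in when it is done.

```bash
mkdir -p pics
cat > h.py <<'E'
import numpy as np, cv2
from workcell import r, command_gripper, optics
def ray(name,uv,cm=None,pose=None):
    """world origin + direction (camera z comp 1) for pixels uv (N,2)"""
    m=optics.camera_model(name); uv=np.atleast_2d(np.float64(uv))
    n=cv2.undistortPoints(uv[:,None],np.array(m["K"],float),np.array([m["k1"],0,0,0.]))[:,0]
    d=np.c_[n,np.ones(len(n))]
    if "R" in m: R=np.array(m["R"]).T; o=-R@np.array(m["t"])
    else:
        from scipy.spatial.transform import Rotation as Ro
        T=np.array(m["tool_from_camera"]); W=Ro.from_quat(pose[1]).as_matrix()
        R=W@T[:3,:3]; o=W@T[:3,3]+np.array(pose[0])
    return o,d@R.T
def onz(name,uv,z,pose=None):
    o,d=ray(name,uv,pose=pose); return o+d*((z-o[2])/d[:,2])[:,None]
def atdepth(name,uv,dep,pose=None):
    o,d=ray(name,uv,pose=pose); uv=np.atleast_2d(uv).astype(int); return o+d*dep[uv[:,1],uv[:,0]][:,None]
def pose():
    s=r.read_state(); return s["eef_pos"],s["eef_rot"]
E
python3 - <<'E'
from h import *
for n in("scene","top"):
    p,d=optics.get_image(n); np.savez("%s0.npz"%n,p=p,d=d); cv2.imwrite(f"pics/{n}0.png",p[...,::-1])
    m=optics.camera_model(n);print(n,m["K"],m["k1"],(-np.array(m["R"]).T@m["t"]))
print(optics.camera_model("wrist"),r.read_state())
E
```

```text
scene [[429.45171739   0.         256.155316  ]
 [  0.         429.45171739 189.38316224]
 [  0.           0.           1.        ]] 0.039968815121958066 [ 0.99304935 -0.75252436  1.14783297]
top [[404.27428759   0.         258.00740812]
 [  0.         404.27428759 190.47063412]
 [  0.           0.           1.        ]] -0.13357205831326405 [ 0.31834679 -0.10486455  1.51821038]
{'K': array([[310.60541283,   0.        , 258.53803255],
       [  0.        , 310.60541283, 192.15194269],
       [  0.        ,   0.        ,   1.        ]]), 'k1': -0.05099180315479363, 'tool_from_camera': array([[-1.45602566e-03, -9.56707872e-01, -2.91046264e-01,
         7.49899794e-02],
       [ 9.99998873e-01, -1.28681378e-03, -7.72795153e-04,
        -6.95576670e-04],
       [ 3.64816862e-04, -2.91047061e-01,  9.56708668e-01,
        -1.47645577e-01],
       [ 0.00000000e+00,  0.00000000e+00,  0.00000000e+00,
         1.00000000e+00]])} {'time_s': 0.1, 'joint_positions': array([-1.42597455e+00,  3.42646372e-01,  1.52492956e+00,  7.24083857e-06,
        1.27540336e+00, -1.45997666e-01]), 'dq': array([ 0.00073506, -0.00123629, -0.00297154,  0.00080436,  0.00176854,
        0.00123064]), 'tau': array([ 3.21425337e-03, -4.34446406e+01, -2.46491879e+01, -1.97563504e-04,
        4.60349533e-03,  1.99866385e-06]), 'eef_pos': array([ 0.15050798, -0.50257884,  0.22569611]), 'eef_rot': array([ 9.89446537e-01,  1.44896758e-01,  3.87051465e-06, -6.93318775e-04]), 'contact_force': array([-0.1634396 ,  0.29644224,  0.12088292]), 'torque': array([0.00031767, 0.0251559 , 0.02422461]), 'grip_width': 0.08566923286690048}
```

View pics/scene0.png

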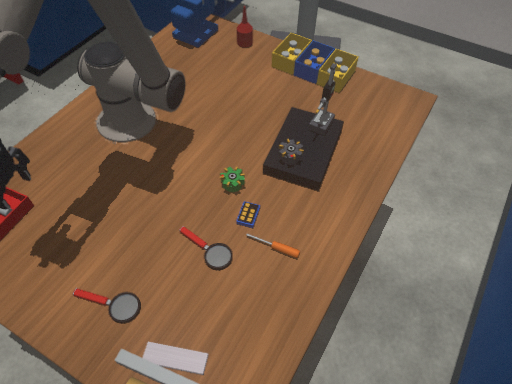

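View pics/top0.png

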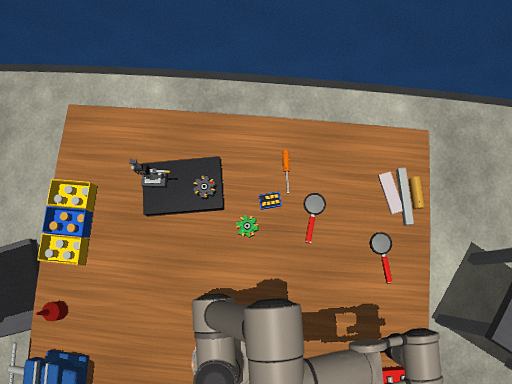

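Scene and top views agree. Lens candidates in the top view are (314,204) and (381,244); the one farther to the robot's left, (314,204), is the target. The cutter candidates are grey with gold inserts on the plate at (204,187) and green at (247,226), so I take the one on the plate. The gauge is at (153,175), with its scriber pointing right, along -y.

Run:
```python
from h import *
p=np.load("top0.npz")["p"]; d=np.load("top0.npz")["d"]
hsv=cv2.cvtColor(p,cv2.COLOR_RGB2HSV)
red=(((hsv[...,0]<6)|(hsv[...,0]>174))&(hsv[...,1]>180)&(hsv[...,2]>90)).astype(np.uint8)
n,l,st,c=cv2.connectedComponentsWithStats(red)
for i in range(1,n):
    if st[i,4]>30 and st[i,2]<60: 
        ys,xs=np.where(l==i); P=onz("top",np.c_[xs,ys],.018)[:,:2]; m=P.mean(0); w,v=np.linalg.eigh(np.cov((P-m).T)); print(c[i],st[i,4],m,v[:,1],np.sqrt(w*12))
for nm,uv,z in [("lens glass",(314.5,204),.012),("other",(381,244),.012),("cutter",(204,187),.1),("platecorn",(144,163),.05),("pc",(220,157),.05),("pc",(223,208),.05),("pc",(146,215),.05),("box",(270,200),.02),("driver h",(286,160),.02),("tip",(175,178),.18)]:
    print(nm,onz("top",uv,z)[0].round(3))
crops=[cv2.resize(p[130:230,120:225],None,fx=4,fy=4,interpolation=cv2.INTER_CUBIC),cv2.resize(p[180:255,285:345],None,fx=5.6,fy=5.6,interpolation=cv2.INTER_CUBIC)[:400]]
s=max(c.shape[0] for c in crops); crops=[cv2.copyMakeBorder(c,0,s-c.shape[0],0,0,cv2.BORDER_CONSTANT) for c in crops]
cv2.imwrite("pics/crop0.png",np.hstack(crops)[...,::-1])
```

```text
[310.01639344 228.30327869] 122 [ 0.50952912 -0.2812735 ] [-0.99237279  0.12327305] [0.01904698 0.09045466]
[386.59090909 268.83333333] 132 [ 0.37953699 -0.57554985] [-0.97024944 -0.24210747] [0.02000623 0.09361909]
[ 51.13242009 311.28310502] 219 [0.11384697 0.66110053] [-0.97879465 -0.2048439 ] [0.05648744 0.06567678]
[392.91414141 374.64141414] 198 [-0.00108817 -0.6160631 ] [-0.18391127  0.98294285] [0.04209357 0.07910324]
lens glass [ 0.604 -0.294  0.012]
other [ 0.471 -0.553  0.012]
cutter [0.618 0.117 0.1  ]
platecorn [0.703 0.365 0.05 ]
pc [0.749 0.077 0.05 ]
pc [0.555 0.046 0.05 ]
pc [0.505 0.33  0.05 ]
box [ 0.604 -0.124  0.02 ]
driver h [ 0.766 -0.174  0.02 ]
tip [0.624 0.208 0.18 ]
```

View pics/crop0.png

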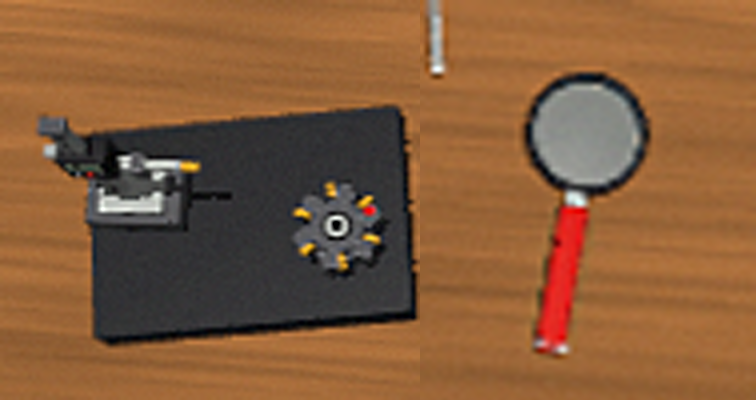

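The crop shows the red dot at about top-view pixel (212,183) on the grey cutter, and the lens with its handle pointing toward the robot. The scriber tip is at about (170,172). Next I take two wrist views of the cutter and gauge.

Run:
```python
from h import *
t=[]
im=[]
for k,P in enumerate([(0.55,0.17,0.34),(0.55,0.08,0.34)]):
    r.reach(P,[1,0,0,0]) if k==0 else r.move_straight(P,speed=.12)
    r.hold(.2)
    ps=pose(); p,d=optics.get_image("wrist"); np.savez(f"w{k}.npz",p=p,d=d,pos=ps[0],q=ps[1]); im.append(p)
    print(ps,r.read_state()["time_s"])
cv2.imwrite("pics/w01.png",np.vstack([i[:290] for i in im])[...,::-1])
```

```text
(array([0.55013492, 0.16947129, 0.3399332 ]), array([ 9.99999899e-01, -4.44881149e-04, -6.78408305e-05,  2.13583044e-05])) 3.1333
(array([0.54996073, 0.0806791 , 0.33993986]), array([ 9.99999868e-01,  5.08245000e-04, -3.58147896e-05, -6.19960084e-05])) 4.2833
```

View pics/w01.png

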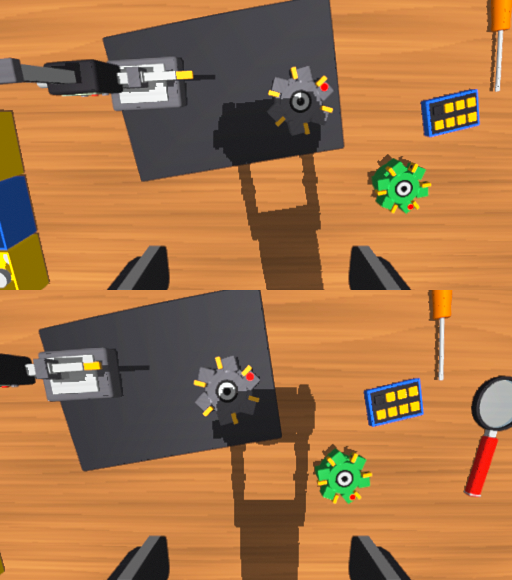

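Both views show the cutter, at (300,100) and (227,101), and the scriber tip, at (192,75) and about (101,76). I zoom in on the marked insert and the tip.

Run:
```python
from h import *
w0=np.load("w0.npz");w1=np.load("w1.npz")
a=cv2.resize(w0["p"][58:143,258:343],(400,400),interpolation=cv2.INTER_CUBIC)
b=cv2.resize(w1["p"][58:143,185:270],(400,400),interpolation=cv2.INTER_CUBIC)
c=cv2.resize(w0["p"][50:100,110:210],(400,200),interpolation=cv2.INTER_CUBIC)
e=cv2.resize(w1["p"][50:100,30:130],(400,200),interpolation=cv2.INTER_CUBIC)
cv2.imwrite("pics/zoom.png",np.vstack([np.hstack([a,b]),np.hstack([c,e])])[...,::-1])
for k,w in enumerate((w0,w1)):
    p=w["p"];d=w["d"];ps=(w["pos"],w["q"]); hsv=cv2.cvtColor(p,cv2.COLOR_RGB2HSV)
    g=((hsv[...,0]>18)&(hsv[...,0]<32)&(hsv[...,1]>150)&(hsv[...,2]>60)).astype(np.uint8)
    rd=(((hsv[...,0]<5)|(hsv[...,0]>175))&(hsv[...,1]>180)&(hsv[...,2]>90)).astype(np.uint8)
    for nm,m in(("gold",g),("red",rd)):
        n,l,st,c=cv2.connectedComponentsWithStats(m)
        for i in range(1,n):
            if st[i,4]>6 and c[i][0]<350 and 40<c[i][1]<150 and c[i][0]>70:
                dd=np.median(d[l==i]); o,dr=ray("wrist",c[i],pose=ps)
                print(k,nm,c[i].round(1),st[i],"depthpt",(o+dr*dd)[0].round(4),"onz.102",onz("wrist",c[i],.102,ps)[0].round(4))
```

```text
0 gold [293.8  72.6] [291  67   7  12  60] depthpt [0.6537 0.129  0.1019] onz.102 [0.6536 0.1291 0.102 ]
0 gold [184.2  74.5] [176  71  18   8 133] depthpt [0.6466 0.2399 0.1804] onz.102 [0.6522 0.2577 0.102 ]
0 gold [320.9  80.6] [316  76  11  10  57] depthpt [0.6448 0.0967 0.1014] onz.102 [0.6448 0.0968 0.102 ]
0 gold [273.2  93.2] [268  90  12   7  52] depthpt [0.6305 0.1529 0.102 ] onz.102 [0.6305 0.1529 0.102 ]
0 gold [326.2 108.5] [320 106  13   6  52] depthpt [0.6128 0.0888 0.1017] onz.102 [0.6128 0.0889 0.102 ]
0 gold [279.9 121.1] [275 116  10  11  51] depthpt [0.5978 0.1445 0.1019] onz.102 [0.5978 0.1445 0.102 ]
0 gold [306.2 128.5] [303 123   7  12  53] depthpt [0.589 0.112 0.102] onz.102 [0.589 0.112 0.102]
0 red [324.1  86.8] [321  83   7   8  42] depthpt [0.638  0.0922 0.0997] onz.102 [0.6379 0.0927 0.102 ]
1 gold [218.5  72.3] [215  67   8  12  54] depthpt [0.654  0.1287 0.1019] onz.102 [0.654  0.1287 0.102 ]
1 gold [92.3 75.8] [ 83  72  19   8 129] depthpt [0.6465 0.2393 0.1804] onz.102 [0.6521 0.2795 0.102 ]
1 gold [246.4  80. ] [242  75  10  11  48] depthpt [0.6452 0.0961 0.1016] onz.102 [0.6452 0.096  0.102 ]
1 gold [199.5  93.3] [194  90  12   7  53] depthpt [0.6304 0.1522 0.1015] onz.102 [0.6304 0.1521 0.102 ]
1 gold [253.4 108.4] [248 106  11   6  46] depthpt [0.6127 0.088  0.1022] onz.102 [0.6127 0.088  0.102 ]
1 gold [207.8 120.7] [203 116  11  10  50] depthpt [0.5983 0.1436 0.1015] onz.102 [0.5984 0.1436 0.102 ]
1 gold [234.2 128.2] [231 123   7  11  50] depthpt [0.5892 0.1116 0.102 ] onz.102 [0.5892 0.1116 0.102 ]
1 red [249.4  86.2] [246  83   8   7  43] depthpt [0.6384 0.0926 0.0996] onz.102 [0.6383 0.0925 0.102 ]
```

View pics/zoom.png

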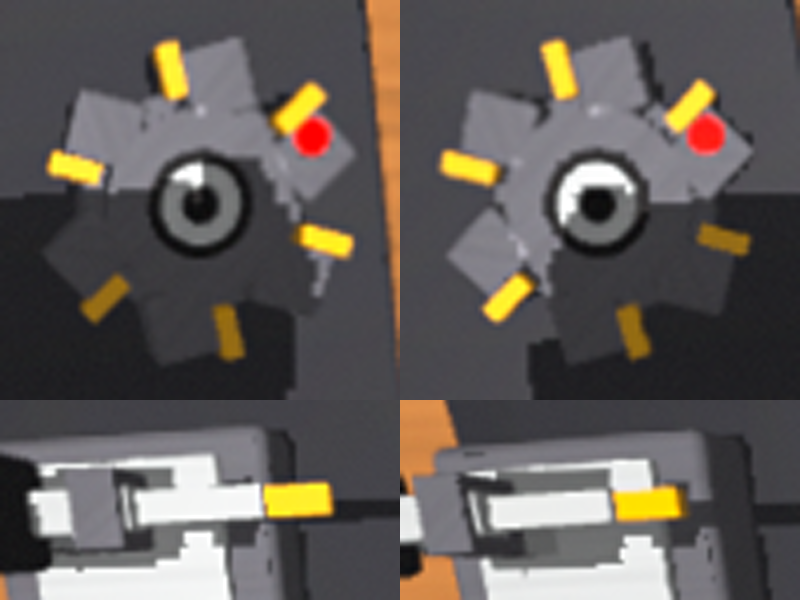

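The marked insert is the gold one just above the dot, with its centre at about (0.645, 0.0964). The fit over all six inserts puts the cutter centre at (0.6214, 0.1207), and the radius checks out. Depth gives the scriber's top face at z≈0.1804. I need the underside, so I take one tilted view.

Run:
```python
from h import *
from scipy.spatial.transform import Rotation as Ro
q=(Ro.from_euler('x',60,degrees=True)*Ro.from_quat([1,0,0,0])).as_quat()
for P in [(0.59,0.06,0.26),(0.57,0.04,0.27),(0.59,0.0,0.28)]:
    print(P,r.solve_ik(P,q))
    if r.solve_ik(P,q) is None: continue
    try: r.move_straight(P,q,speed=.12)
    except r.PlanningError as e:
        print(e); continue
    r.hold(.2); ps=pose(); p,d=optics.get_image("wrist"); break
np.savez("w2.npz",p=p,d=d,pos=ps[0],q=ps[1]); print(ps,r.read_state()["time_s"])
hsv=cv2.cvtColor(p,cv2.COLOR_RGB2HSV)
g=((hsv[...,0]>18)&(hsv[...,0]<32)&(hsv[...,1]>150)&(hsv[...,2]>50)).astype(np.uint8)
n,l,st,c=cv2.connectedComponentsWithStats(g)
for i in range(1,n):
    if st[i,4]>15:
        ys,xs=np.where(l==i); W=atdepth("wrist",np.c_[xs,ys],d,ps); print(c[i].round(1),st[i],np.percentile(W,[2,50,98],axis=0).round(4).tolist())
        if W[:,2].mean()>.15 and W[:,2].mean()<.2 and W[:,1].mean()>.18:
            x,y=c[i].astype(int); cv2.imwrite("pics/w2c.png",cv2.resize(p[max(0,y-40):y+40,max(0,x-50):x+50],None,fx=6,fy=6,interpolation=cv2.INTER_CUBIC)[...,::-1])
            for xx in sorted(set(xs)): print(xx,ys[xs==xx].min(),ys[xs==xx].max(),W[xs==xx].mean(0).round(4))
```

```text
(0.59, 0.06, 0.26) [-0.47260307  0.6423787   1.38454616  0.89160457  1.70487618  0.93837172]
(array([0.590015  , 0.06066033, 0.26119225]), array([ 8.66433621e-01,  1.11896190e-03,  7.14461777e-04, -4.99290514e-01])) 5.7333
[376.1 110.6] [372 104  13  16 115] [[0.6479, 0.1251, 0.0495], [0.6548, 0.1281, 0.1014], [0.6602, 0.176, 0.1029]]
[242.3 115.5] [237 113  11   6  59] [[0.6445, 0.2318, 0.1765], [0.6475, 0.2365, 0.1804], [0.6501, 0.2461, 0.1812]]
237 113 113 [0.6495 0.2488 0.1804]
238 113 118 [0.647  0.2454 0.1809]
239 113 118 [0.6471 0.2434 0.1806]
240 113 118 [0.6472 0.2411 0.1806]
241 113 118 [0.6473 0.2383 0.1808]
242 113 118 [0.6474 0.2368 0.1804]
243 113 118 [0.6475 0.2335 0.1809]
244 113 118 [0.6475 0.233  0.18  ]
245 113 118 [0.6475 0.2329 0.1788]
246 113 118 [0.6475 0.2328 0.1777]
247 114 117 [0.6474 0.2326 0.1766]
[408.9 122.9] [398 117  23  15 167] [[0.6405, 0.0902, 0.0821], [0.6472, 0.0938, 0.1013], [0.6513, 0.1091, 0.103]]
[224.9 146.1] [ 196  122   53   48 1975] [[0.5133, 0.5589, 0.0017], [0.5569, 0.5618, 0.042], [0.611, 0.7201, 0.0706]]
[354.2 135.2] [348 131  14   9  84] [[0.6273, 0.0737, 0.0968], [0.6308, 0.1507, 0.1021], [0.6447, 0.1584, 0.1824]]
[412.8 164.4] [402 158  23  13 177] [[0.6094, 0.081, 0.0908], [0.6135, 0.0853, 0.1009], [0.6165, 0.0939, 0.1034]]
[358.6 168.9] [351 163  16  12  98] [[0.5792, 0.138, 0.0495], [0.5984, 0.1424, 0.1011], [0.604, 0.1974, 0.1032]]
[215.9 176.2] [214 172   5   9  35] [[0.4657, 0.6406, 0.0429], [0.475, 0.6529, 0.0442], [0.4834, 0.6667, 0.0453]]
[385.9 184.9] [380 177  14  16 171] [[0.5838, 0.1077, 0.0877], [0.5895, 0.1103, 0.0999], [0.5956, 0.116, 0.103]]
[210.7 187.2] [207 183   8  10  60] [[0.4265, 0.673, 0.0416], [0.4388, 0.6802, 0.0501], [0.4497, 0.6966, 0.0515]]
[225.6 229.1] [ 199  199   50   56 1703] [[0.3024, 0.5592, 0.0022], [0.3441, 0.5623, 0.0468], [0.4008, 0.7202, 0.0709]]
```

View pics/w2c.png

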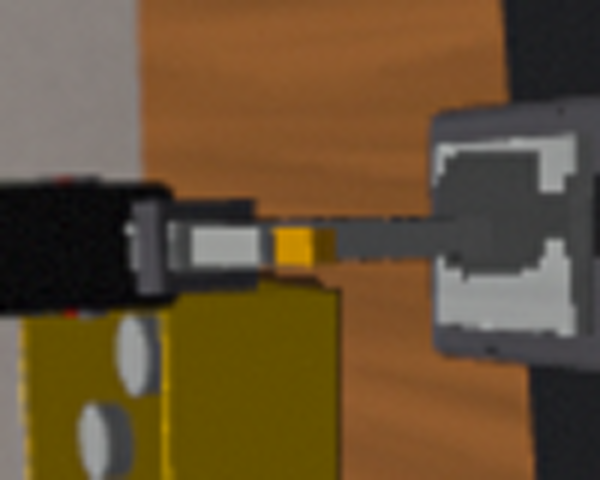

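The tilted view shows the scriber's top face and end face. The top is at z≈0.1804 and the lower edge at about 0.176, so I aim for a glass height of 0.1758. Next is a close look at the lens.

Run:
```python
from h import *
f=-.1236; q=[np.cos(f/2),np.sin(f/2),0,0]
r.move_straight((0.55,0.0,0.33),[1,0,0,0],speed=.2)
r.reach((0.544,-0.2856,0.20),q); r.hold(.2)
ps=pose(); p,d=optics.get_image("wrist"); np.savez("w3.npz",p=p,d=d,pos=ps[0],q=ps[1]); print(ps,r.read_state()["time_s"])
cv2.imwrite("pics/w3.png",p[...,::-1])
hsv=cv2.cvtColor(p,cv2.COLOR_RGB2HSV)
red=(((hsv[...,0]<6)|(hsv[...,0]>174))&(hsv[...,1]>170)&(hsv[...,2]>60)).astype(np.uint8)
n,l,st,c=cv2.connectedComponentsWithStats(red); i=1+np.argmax(st[1:,4]); ys,xs=np.where(l==i)
W=atdepth("wrist",np.c_[xs,ys],d,ps); W=W[abs(W[:,2]-.018)<.004]; m=W[:,:2].mean(0); w,v=np.linalg.eigh(np.cov((W[:,:2]-m).T)); print("handle",st[i],m,v[:,1],np.sqrt(12*w),np.median(W[:,2]))
# frame: points at 10-17mm height near front, not red
vv,uu=np.mgrid[0:200,100:420]; A=atdepth("wrist",np.c_[uu.ravel(),vv.ravel()],d,ps)
rgb=p[vv.ravel(),uu.ravel()].astype(int); ok=(rgb.max(1)<60)&(abs(A[:,2]-.014)<.004)&(np.hypot(A[:,0]-.605,A[:,1]+.294)<.06)
B=A[ok][:,:2]; M=np.c_[2*B,np.ones(len(B))]; s=np.linalg.lstsq(M,(B**2).sum(1),rcond=None)[0]; print("frame",len(B),s[:2],np.sqrt(s[2]+s[:2]@s[:2]),np.median(A[ok][:,2]))
ax=s[:2]-m; print("axis",np.linalg.norm(ax),np.arctan2(ax[1],ax[0]))
```

```text
(array([ 0.54469765, -0.28448857,  0.20081267]), array([ 9.98149901e-01, -6.07977872e-02,  5.80370493e-04,  2.60033464e-04])) 8.3833
handle [ 251  158   18   82 1383] [ 0.51088868 -0.28047776] [-0.99256828  0.12168899] [0.01925836 0.09302309] 0.017934062986173782
frame 953 [ 0.60616088 -0.29188146] 0.03874977540039171 0.013738075759872681
axis 0.0959522591557747 -0.11912915145294314
```

View pics/w3.png

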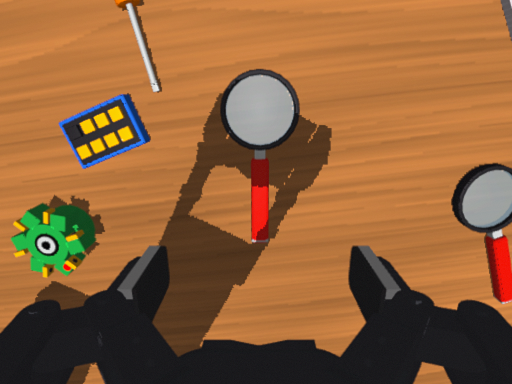

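The wrist view shows the lens upright in frame: glass at (260,109), handle at (260,200). The fit agrees with the earlier one. Now the grasp.

Run:
```python
from h import *
f=-.1205; q=[np.cos(f/2),np.sin(f/2),0,0]
ax=np.array([np.cos(f),np.sin(f)]); g=np.array([.6062,-.2919])-.066*ax
command_gripper(.045,30)
r.move_straight((*g,.07),q,speed=.12)
print(r.move_straight((*g,.029),q,speed=.06,max_force=8),pose()[0])
command_gripper(0,32); r.hold(.2)
s=r.read_state();print(s["grip_width"],s["contact_force"],s["eef_pos"],s["time_s"])
r.move_straight((*g,.06),speed=.05); r.hold(.2)
ps=pose(); p,d=optics.get_image("wrist"); np.savez("w4.npz",p=p,d=d,pos=ps[0],q=ps[1]); cv2.imwrite("pics/w4.png",p[...,::-1])
s=r.read_state();print(s["grip_width"],s["contact_force"],s["torque"],s["eef_pos"],s["time_s"])
```

```text
False [ 0.54087283 -0.28409287  0.02915994]
0.00010134805397144544 [0.32587912 0.24203041 0.350121  ] [ 0.54066276 -0.28395185  0.0289878 ] 11.625
-2.275524463988259e-06 [-0.35360227  0.34030343  0.6381389 ] [0.02840375 0.01508769 0.0012226 ] [ 0.54052828 -0.28385561  0.05966033] 12.6417
```

View pics/w4.png

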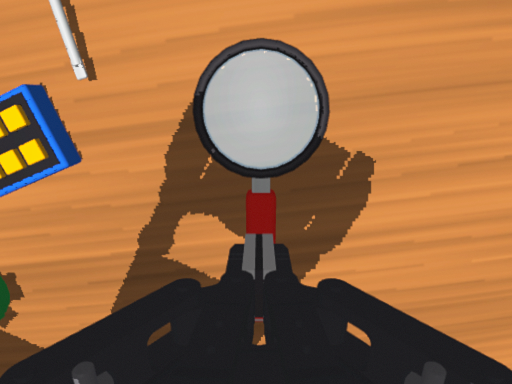

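The fingers read fully shut (0 mm), so either the grasp missed or the reading is odd. I check the lens height and pose from the depth image.

Run:
```python
from h import *
w=np.load("w4.npz");p=w["p"];d=w["d"];ps=(w["pos"],w["q"])
for nm,uv in (("frame pts",[(261,43),(261,172),(198,108),(324,108)]),("red",[(255,200),(261,215),(261,228)]),("pads",[(250,245),(271,245),(250,262),(271,262)]),("gap",[(260,245),(260,262),(260,330),(260,318)]),("bench",[(400,200)])):
    print(nm,[(p[v,u].tolist(),atdepth("wrist",(u,v),d,ps)[0].round(4).tolist()) for u,v in uv])
from scipy.spatial.transform import Rotation as Ro
print(r.tip_extent)
```

```text
frame pts [([75, 71, 75], [0.645, -0.2969, 0.0131]), ([31, 30, 33], [0.5691, -0.2878, 0.0127]), ([30, 29, 31], [0.6135, -0.2547, 0.0136]), ([75, 72, 77], [0.6042, -0.3304, 0.0136])]
red [([130, 16, 14], [0.5526, -0.2819, 0.0181]), ([131, 15, 14], [0.5421, -0.2845, 0.0187]), ([131, 15, 13], [0.5327, -0.2834, 0.0179])]
pads [([98, 98, 98], [0.5524, -0.2803, 0.0809]), ([99, 98, 98], [0.5511, -0.2897, 0.0806]), ([98, 97, 97], [0.5527, -0.2808, 0.0966]), ([99, 97, 98], [0.5522, -0.2891, 0.0976])]
gap [([24, 24, 24], [0.5517, -0.2847, 0.0805]), ([24, 24, 27], [0.5518, -0.2847, 0.096]), ([86, 57, 33], [0.4346, -0.2709, -0.0006]), ([125, 48, 47], [0.4616, -0.2741, 0.0181])]
bench [([207, 133, 70], [0.5345, -0.3827, 0.001])]
0.025
```

The lens is undisturbed on the bench: frame at z≈0.013, same position. The depth shows the shut fingertips well above where tip_extent puts them, so I measure the real tip offset in the open and shut images.

Run:
```python
from h import *
from scipy.spatial.transform import Rotation as Ro
for k in (3,4,1):
    w=np.load(f"w{k}.npz");d=w["d"];ps=(w["pos"],w["q"])
    vv,uu=np.mgrid[100:380,20:490]; A=atdepth("wrist",np.c_[uu.ravel(),vv.ravel()],d,ps)
    T=(A-ps[0])@Ro.from_quat(ps[1]).as_matrix(); dd=d[vv.ravel(),uu.ravel()]
    ok=(dd>0)&(T[:,2]<.03)&(abs(T[:,0])<.02)&(A[:,2]>.025); T=T[ok]
    print(k,len(T),"z pct",np.percentile(T[:,2],[50,90,99,100]).round(4),"y at tip",np.percentile(T[T[:,2]>np.percentile(T[:,2],97)][:,1],[0,50,100]).round(4), "x", np.percentile(T[:,0],[1,99]))
    print(w["d"][235:250:2,250],w["p"][231:250:2,250,0])
p,d=optics.get_image("scene"); s=r.read_state(); print(s["eef_pos"],s["joint_positions"],s["grip_width"])
np.savez("scene1.npz",p=p,d=d)
m=optics.camera_model("scene")
u,_=cv2.projectPoints(np.array([s["eef_pos"],s["eef_pos"]-[0,0,.025]]),cv2.Rodrigues(np.array(m["R"]))[0],np.array(m["t"]),m["K"],np.array([m["k1"],0,0,0.]));print(u)
x,y=u[0,0].astype(int); c=p[y-60:y+40,x-60:x+60].copy(); c=cv2.resize(c,None,fx=5,fy=5,interpolation=cv2.INTER_CUBIC)
for k in u[:,0]: cv2.circle(c,tuple(int(a) for a in (k-[x-60,y-60])*5+2),4,(0,255,255),1)
cv2.imwrite("pics/s1.png",c[...,::-1])
```

```text
3 32105 z pct [-0.0754 -0.0441 -0.0232 -0.0172] y at tip [-0.0577  0.0409  0.0553] x [-0.00880458  0.0188775 ]
[0.37922964 0.38129678 0.3827313  0.3815562  0.38380235 0.3837353
 0.3841136  0.3852537 ] [192 195 194 185 186 189 160  81  80  79]
4 36205 z pct [-0.0773 -0.0524 -0.0176 -0.0082] y at tip [-0.0148 -0.0009  0.0125] x [-0.00748891  0.01942294]
[0.15019238 0.14693514 0.14487505 0.14452618 0.14126284 0.13922001
 0.13666904 0.1358676 ] [128 119  99  98  98  98  98  98  98  98]
1 32136 z pct [-0.0755 -0.0441 -0.0231 -0.0173] y at tip [-0.0567  0.041   0.0552] x [-0.00881055  0.01884723]
[0.531629   0.53147435 0.5331169  0.5364449  0.5341203  0.5386395
 0.53882706 0.5396957 ] [ 90  94  91  93  98  98  96 100  98  99]
[ 0.54055561 -0.28388652  0.05969183] [-6.09030608e-01  6.62427733e-01  1.47787602e+00 -2.79372696e-05
  1.00183370e+00  1.08225806e+00] -0.00020332139607594828
[[[200.23791703 234.53897705]]

 [[201.01141898 238.82979839]]]
```

View pics/s1.png

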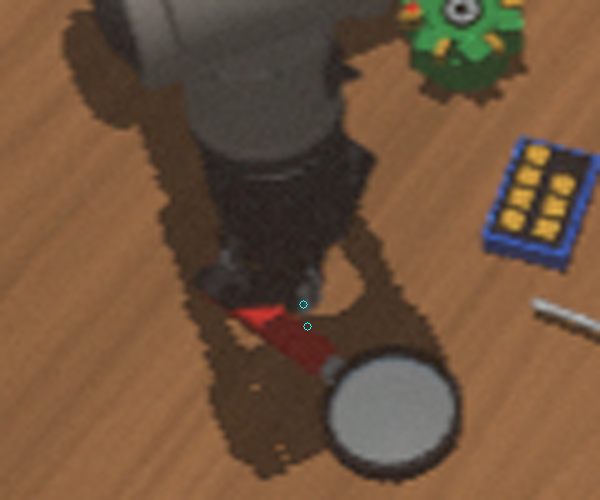

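Both cameras agree that the fingertips are about 8 mm behind the reported TCP when shut and about 18 mm when open, not 25 mm ahead. The first close happened above the handle and touched nothing. I trust the measurement and regrasp 33 mm lower, guarding the descent by force.

Run:
```python
from h import *
f=-.1205; q=[np.cos(f/2),np.sin(f/2),0,0]
ax=np.array([np.cos(f),np.sin(f)]); g=np.array([.6066,-.2921])-.066*ax
command_gripper(.045,30)
r.move_straight((*g,.012),q,speed=.1,max_force=8)
print(r.move_straight((*g,-.004),q,speed=.04,max_force=6),pose()[0])
command_gripper(0,32); r.hold(.2)
s=r.read_state();print(s["grip_width"],s["contact_force"],s["eef_pos"],s["time_s"])
if s["grip_width"]>.012:
    r.move_straight((*g,.06),speed=.06); r.hold(.2)
ps=pose(); p,d=optics.get_image("wrist"); np.savez("w5.npz",p=p,d=d,pos=ps[0],q=ps[1]); cv2.imwrite("pics/w5.png",p[...,::-1])
s=r.read_state();print(s["grip_width"],s["contact_force"],s["torque"],s["eef_pos"],s["time_s"])
```

```text
False [ 0.54099852 -0.28411353 -0.00419595]
0.019475544867536138 [ 1.06550776 -0.21788734  2.98366201] [ 0.54133489 -0.28431176 -0.0036271 ] 14.9167
0.019193128753871396 [-0.09541355 -0.30909494 -0.40341132] [0.01138073 0.0346462  0.00862801] [ 0.54095677 -0.28411604  0.05969339] 16.3833
```

View pics/w5.png

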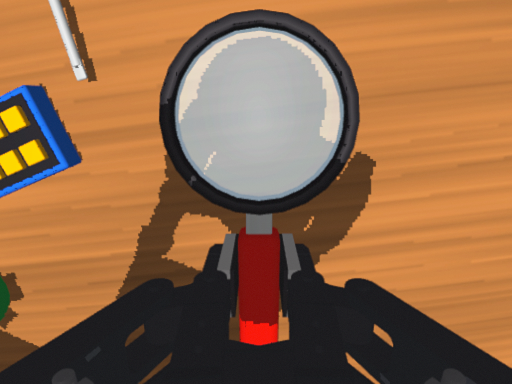

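The lens is in the hand (width 19.3 mm), lifted, with the pads on the handle well clear of the glass. I fit its plane and centre in the tool frame.

```bash
cat >> h.py <<'E'
from scipy.spatial.transform import Rotation as Ro
def lensfit(p,d,ps):
    """black frame ring -> glass centre (7 mm below ring top) and normal, world & tool"""
    vv,uu=np.mgrid[0:225,130:390]; A=atdepth("wrist",np.c_[uu.ravel(),vv.ravel()],d,ps)
    R=Ro.from_quat(ps[1]).as_matrix(); T=(A-ps[0])@R
    rgb=p[vv.ravel(),uu.ravel()].astype(int); dd=d[vv.ravel(),uu.ravel()]
    ok=(rgb.max(1)<75)&(np.ptp(rgb,axis=1)<15)&(dd>.05)&(T[:,0]>.015)&(T[:,0]<.12)&(T[:,2]>-.025)&(T[:,2]<.012); T=T[ok]
    for _ in range(4):
        c=np.linalg.lstsq(np.c_[T[:,:2],np.ones(len(T))],T[:,2],rcond=None)[0]
        e=T[:,2]-np.c_[T[:,:2],np.ones(len(T))]@c; T=T[abs(e)<max(.001,2*e.std())]
    s=np.linalg.lstsq(np.c_[2*T[:,:2],np.ones(len(T))],(T[:,:2]**2).sum(1),rcond=None)[0]
    rad=np.sqrt(s[2]+s[:2]@s[:2]); n=np.array([c[0],c[1],-1]); n/=np.linalg.norm(n)   # upward (tool -z)
    C=np.array([*s[:2],c@[*s[:2],1]])-.007*n
    return C,n,R@C+ps[0],R@n,rad,len(T)
E
python3 - <<'E'
from h import *
w=np.load("w5.npz")
for o in lensfit(w["p"],w["d"],(w["pos"],w["q"])): print(np.round(o,4))
q=[1,0,0,0]
print(r.solve_ik((.58,.0964,.22),q))
E
```

```text
[ 0.0659 -0.0009 -0.0103]
[ 2.5e-03 -2.0e-04 -1.0e+00]
[ 0.6065 -0.2911  0.0698]
[ 3.1e-03 -5.0e-04  1.0e+00]
0.0386
6487
[ 3.43912560e-02  4.62900406e-01  1.35329457e+00 -4.44089210e-16
  1.32539767e+00  1.60518758e+00]
```

The lens is level within 0.2°, with its centre at (65.9, -0.9, -10.3) mm in the tool frame. I carry it high over the cutter, lower it, and check with the wrist camera.

Run:
```python
from h import *
q=[1,0,0,0]; C=np.array([.0659,.0009,.0103]); G=np.array([.6449,.0966,.1758]); t=G-C
p0=pose()[0]
r.move_straight((p0[0],p0[1],.21),speed=.1)
r.move_straight((t[0],t[1],.21),q,speed=.15)
r.move_straight(t,q,speed=.05); r.hold(.4)
ps=pose(); p,d=optics.get_image("wrist"); np.savez("w6.npz",p=p,d=d,pos=ps[0],q=ps[1]); cv2.imwrite("pics/w6.png",p[...,::-1])
for o in lensfit(p,d,ps): print(np.round(o,4))
s=r.read_state();print(ps,s["grip_width"],s["contact_force"],s["torque"],s["time_s"],abs(s["dq"]).max())
tp,td=optics.get_image("top"); np.savez("top1.npz",p=tp,d=td)
```

```text
[ 0.0661 -0.001  -0.0102]
[ 4.e-03  1.e-04 -1.e+00]
[0.6451 0.0967 0.1758]
[ 3.8e-03 -1.0e-04  1.0e+00]
0.0388
5866
(array([0.57903071, 0.09569044, 0.16558596]), array([9.99999996e-01, 6.61482906e-06, 8.52300227e-05, 5.31453610e-06])) 0.018832605601591293 [ 0.35655749 -0.33040413 -1.90063173] [ 0.02731313  0.05465215 -0.01727327] 22.2167 0.0019138854003872279
```

View pics/w6.png

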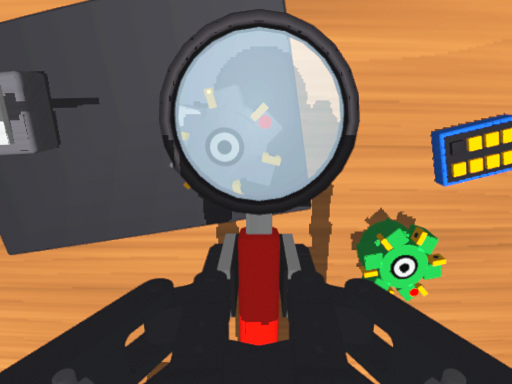

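Through the glass the marked insert is at (261,111), against a glass centre of (260,112). The fit gives (0.6451, 0.0967, 0.1758), level. I hold, re-check, and hand in.

Run:
```python
from h import *
r.hold(2.5)
ps=pose(); p,d=optics.get_image("wrist"); f=lensfit(p,d,ps); s=r.read_state()
print(f[2].round(4),f[3].round(4),s["grip_width"],s["contact_force"],s["time_s"])
if np.linalg.norm(f[2]-[.6449,.0966,.1758])<.002 and s["grip_width"]>.016: r.finish_job(); print("done")
```

```text
[0.6451 0.0967 0.1757] [4.2e-03 8.0e-04 1.0e+00] 0.018915480150224154 [ 0.71655499  1.21602068 -1.19494688] 24.8167
the job is handed in; nothing more can be done
done
```

I picked up the left-hand lens by the front of its red handle with the gripper set to 32 N. I then held its glass over the insert with the red dot and handed the job in at about 25 s, still holding it.

**Last checks:**
- **Position:** after the 2.5 s hold, the glass centre was at (0.6451, 0.0967, 0.1757). The target was the insert at (0.6449, 0.0966), with the scriber tip's underside at about 0.1758.
- **Level and stillness:** tilt was about 0.25°, and the glass centre had moved by no more than 0.1 mm over the hold. Through the glass, the marked insert appeared within about 1 px of the middle.
- **Scriber height:** the underside of the scriber tip was read from only a few pixels, so that height is good to about 1 mm.

**What disagreed:**
- **Fingertip position:** the cameras showed the shut fingertips about 8 mm behind the reported TCP, not 25 mm ahead as stated. My first close therefore shut above the handle without moving the lens. I regrasped using the measured offset.
- **Grip width:** it read 18.8–19.5 mm on the 20 mm handle and was steady through the final hold. I had no direct way to check the shell for damage.

I never commanded a move near the gauge, the box or the screwdriver, and I stayed above the cutter. I did not re-measure the box's or the screwdriver's position afterwards.

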